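# Change the stereo microscope over to dark field

## Task

Change the stereo microscope over to dark-field viewing: with the fingertips, push the red-knobbed selector lever on the side of its base from the bright-field end, past the middle click, all the way home to the dark-field stop, and push the white brightness slider on top of the grey lamp controller all the way up to full. Only push: pick nothing up, do not shove the controller out of its place, and leave the dish on the stage and everything else on the bench as it stands.

Things in the scene. Friction and masses are not known exactly. Their poses are not given: they have to be found in the camera images.
- scope: Stereo microscope, fixed, cream and black. Origin on the bench under the lens, z up. Its -y axis points to the viewer's side (the eyepieces), its -x axis to the side with the selector lever. Base: x -105 to 105 mm, y -130 to 190 mm, top 66 mm high; round glass stage, top at 77.5 mm. The column stands at y = 135 mm, with black focus knobs out to x = +-67 mm at z = 222 mm.
- scope_lens (a point): Centre of the objective's lower face, 150 mm above the bench, over the microscope's origin. Above it are the zoom body (49 mm radius, side knobs out to x = +-62 mm at z = 238 mm), the head, the eyepieces (leaning out to y = -130 mm at z = 320 to 385 mm, |x| below 52 mm) and a camera up to 450 mm. Keep clear of it all.
- selector (a joint): Field selector lever. It slides along the base's -x side, towards the microscope's -y as the value grows: 0 = bright-field end stop (white dot; found within 3 mm of it), 0.021 m = middle click (yellow dot), 0.042 m = dark-field end stop (black dot). Sprung detents hold it at all three: about 6 N pushes it out of any of them; released in between, it snaps to the nearest.
- selector_knob (a point): Centre of the lever's red knob: round, 20 mm in diameter, 27 mm long, axis along the microscope's x, on a 9 mm steel shank. Centre 40 mm above the bench, 30.5 mm out from the base's side; 17 mm free between the base and the knob's inner end. Nothing stands within 45 mm behind it (microscope's +y side) nor in its way.
- controller: Lamp controller, a loose grey box of 0.9 kg on rubber feet, 150 mm (its x) by 100 mm (its y), 55 mm high, with a dark top panel. Origin at the centre of its underside, z up; its +x axis points away from its user, the way the brightness slider goes up. It may stand to the left or to the right of the microscope (the slide box stands on the other side).
- fader (a joint): Brightness slider on the controller's top; it runs along the controller's +x axis. 0 = dimmest end, 0.060 m = full brightness, an end stop. It moves with about 1.5 N anywhere and stays where it is left.
- fader_cap (a point): Centre of the slider's white cap: 18 mm long (controller's x), 24 mm wide (y), 14 mm tall; the cap's underside is 3 mm above the controller's top and its upper face 72.5 mm above the bench. It runs along the line y = -14 mm of the controller.
- dish: Clear round specimen dish, 60 mm across, 14 mm high, loose on the stage under the lens. Origin at the centre of its underside. Leave it alone.
- dropper: Amber glass dropper bottle, 32 mm across, 62 mm high, standing beside the lever's side of the base, about 95 mm past the dark-field end of the lever's travel. Origin at the centre of its underside.
- tweezers: Steel tweezers, 120 mm long, 7 mm thick, lying on the bench near the lever. Origin at their middle.
- slide_box: Blue microscope-slide box, 150 x 100 x 35 mm. Origin at the centre of its underside.
- solvent: White solvent bottle, 64 mm across, 150 mm high. Origin at the centre of its underside.
- pen_cup: Dark pen cup with pens, 76 mm across, 100 mm high (pens to about 170 mm). Origin at the centre of its underside.
- spare_eyepiece: Spare black eyepiece, 34 mm across, 46 mm high. Origin at the centre of its underside.
Things that resemble listed ones, but are neither listed nor needed, are in the scene too. What is shaped like the controller but purple is not meant.

How it is judged:
By the outcome, as a careful person would: the job done as asked, in the order asked, and still so for the second after the job is handed in, with the robot touching nothing.
It also fails if it takes over 51 s, if anything falls off the work surface, if the arm or the gripper's body presses on something with over 40 N, if the wrist force passes 120 N, or if a joint passes its speed limit or range.

## Robot

A 6-joint arm with a two-finger parallel gripper is mounted at the origin on the work surface. World frame = base frame: x ahead of the robot, y to its left, z up, the work surface at z = 0. Lengths are in m, angles in rad, forces in N, time in s.
With the tool pointing down it reaches from about 0.35 to 0.925 m from the base axis. Payload 6.4 kg.
Tool frame: the origin (TCP) lies between the finger pads; the fingertips stand tips_ahead ahead of it and the grasp point (between the pads) lies 11 mm behind it (tips_ahead is the distance from the TCP to the fingertips, in m); x points along the fingers, y is the direction in which the jaws open and shut, and the axes are right-handed (so a half turn about x gives the same grasp; the last joint's range is limited). The gripper opens to 94 mm and grips with 3 to 60 N. Pads are 16 mm wide; open, the fingers measure 119 mm over their backs; the gripper's body (75 mm by 177 mm) begins 78 mm behind the grasp point.
Start: joints at [1.016, 0.245, 1.558, -0, 1.339, -0.174], TCP at [0.242, 0.603, 0.213] pointing down, gripper open.
Joint ranges: [-3.13, 3.13], [-1.02, 2.26], [0.13, 2.54], [-0.95, 4.09], [0.21, 2.88], [-2.74, 2.74]. Speed limits (rad/s): [2.57, 2.57, 3.14, 3.14, 3.14, 3.14].

## Interface

Orientations are given as a rotation vector (axis times angle).
In Python, from workcell import * gives the robot as it stands.
- The arm moves only by the tool apply_moves, never from a script. Its argument "commands" is a list that holds one entry, the list of rows, each a list of 7 numbers: the closure in counts, from 0 (fully open) to 255 (shut), then the shift along the world's x, y, z in cm, then the turn, a rotation vector about the world's x, y, z in degrees. In form: [[[claw, x, y, z, ax, ay, az], ...]]. A call has 1 to 5 rows; each row is the pose to reach, as a shift and turn from the pose commanded when the call began; what a row does not reach only later rows make up. A row lasts 1/8 s, in which the tool goes at most 62.5 mm and 10.7 degrees, less where a joint would pass 70% of its speed; a pose out of reach is approached as far as the arm can. A call with a gripper value outside its range is refused whole. The fingers move at their own pace and stop on an object; "squeeze" is the grip in N (left out, the last holds). Time passes only in rows, so rows that repeat a pose let the fingers close. It gives the time, the measured TCP pose, the force and the opening at its end, in the units of the state.
- state(): the state, without advancing time (a new reading comes with each control period).
- read_camera(name): name is "side" or "top" or "wrist"; returns a dict with "color" (480x640x3 uint8, blue, green, red), "z_map" (480x640 float32, m along the optical axis (not along the pixel's ray), 0 where there is no reading), "fx", "fy", "cx", "cy" (pixels), "position" and "rotation" of the camera in the world. Camera axes: x right, y up, looking along -z (the intrinsics and any distortion apply to the point x, -y, -z); pixel columns grow to the right and rows downward; lengths in m; the calibration is good to about 2 mm. A picture is of the moment at which its call begins.
- close_job(): hands the job in, once; it reports no verdict.
The state is a dict: "time_s": time; "q": joint angles; "qvel": joint speeds; "joint_efforts": joint torques, N m; "position": TCP position; "tool_rot": TCP orientation; "ft_force": force on the tool from outside, world axes, zero at the start; "wrist_torque": the same for the moment, N m; "grip_width": opening from 0.0 (shut) to 1.0 (fully open).
Only numpy, scipy, OpenCV 4.12 (cv2) and the standard library are available. Lean on these libraries where they do the work, as an engineer would, in place of code of your own. Each camera call takes 0.05 s, during which the arm holds its last target. There are 200 camera calls.

## Working session

There is one attempt and no reset: what is moved stays moved. The work goes in short steps, Python scripts to look and compute and a tool call to move; the robot and the scene stay as the last step left them, time stands still between calls to the robot, and variables do not carry over. Pictures are saved under pics/ and viewed, about 8 in all and at most 12, crops included, and the job is handed in when it is done.

Besides the shell and the picture viewer there is one more tool, called as name(argument=value, ...), one argument or row to a line, values as JSON. apply_moves: Moves the arm, as the interface text tells. Its arguments: {"type":"object","properties":{"commands":{"type":"array"},"squeeze":{"type":"number"}},"required":["commands"]}

```bash
mkdir -p pics; cat > h.py <<'E'
from workcell import *
import numpy as np, cv2
def grab(n):
    c=read_camera(n); np.savez('/tmp/%s.npz'%n,**c); return c
def px(c,u,v,z=None,h=None):
    # world point from pixel; z depth from map or plane height h
    R=np.array(c['rotation']); 
    if R.shape!=(3,3): R=cv2.Rodrigues(R.astype(float))[0]
    d=R@np.array([(u-c['cx'])/c['fx'],-(v-c['cy'])/c['fy'],-1.0]); p=np.array(c['position'])
    if h is not None: t=(h-p[2])/d[2]
    else: t=float(np.median(c['z_map'][int(v)-1:int(v)+2,int(u)-1:int(u)+2])) if z is None else z
    return p+t*d
E
python3 - <<'E'
from h import *
for n in ['top','side']:
    c=grab(n); cv2.imwrite('pics/%s0.png'%n,c['color']); print({k:np.round(v,3).tolist() for k,v in c.items() if k not in('color','z_map')}, [k for k in c])
s=state();print(s)
import workcell;print([n for n in dir(workcell) if n[0]!='_'])
E
```

```text
{'fx': 547.095, 'fy': 547.095, 'cx': 322.472, 'cy': 241.379, 'position': [0.298, 0.097, 1.736], 'rotation': [0.07, -0.072, -1.593]} ['color', 'z_map', 'fx', 'fy', 'cx', 'cy', 'position', 'rotation']
{'fx': 496.23, 'fy': 496.23, 'cx': 324.178, 'cy': 239.909, 'position': [0.051, -0.819, 0.675], 'rotation': [1.033, -0.204, -0.376]} ['color', 'z_map', 'fx', 'fy', 'cx', 'cy', 'position', 'rotation']
{'time_s': 0.1, 'q': array([ 1.01587276e+00,  2.45704427e-01,  1.55886723e+00, -7.15804291e-06,
        1.33871594e+00, -1.74088780e-01]), 'qvel': array([ 4.95297618e-05, -1.60822440e-03, -2.04453313e-03,  1.11790067e-04,
       -1.14552100e-03, -1.54249057e-03]), 'joint_efforts': array([ 1.28207561e-03, -4.16911626e+01, -3.15526879e+01,  6.88271807e-02,
        3.09578120e-02, -5.74647061e-05]), 'position': array([0.2413126 , 0.60298457, 0.21249438]), 'tool_rot': array([ 0.29755099,  1.55066698, -0.30005497]), 'ft_force': array([-0.21198238, -0.40368872, -0.3989577 ]), 'wrist_torque': array([-0.00485139,  0.02621972,  0.03669373]), 'grip_width': 1.0024600256808414}
['Unreachable', 'close_job', 'read_camera', 'state', 'tips_ahead']
```

View pics/top0.png

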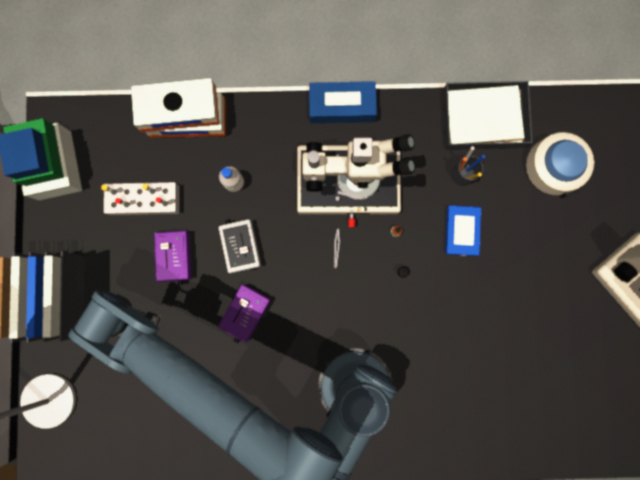

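View pics/side0.png

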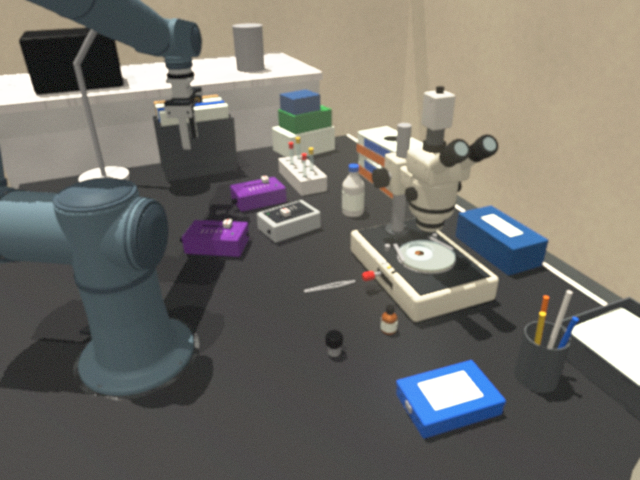

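The top view shows the scope at about (350,178), with the red knob at (351,221), the dropper at (396,231) and the tweezers at (337,248). There are three controller-shaped boxes: the grey one with the dark top at (240,246), and purple ones at (171,256) and (246,313). Grey fits the description and the purple ones are excluded. I'll confirm it in an enlarged crop.

```bash
python3 - <<'E'
from h import *
c=dict(np.load('/tmp/top.npz'))
a=c['color'][205:285,205:265]; b=c['color'][190:270,310:410]
a=cv2.resize(a,None,fx=6,fy=6,interpolation=cv2.INTER_CUBIC)[:, :]; b=cv2.resize(b,None,fx=4.3,fy=4.3,interpolation=cv2.INTER_CUBIC)
b=cv2.copyMakeBorder(b,0,480-b.shape[0],0,0,cv2.BORDER_CONSTANT)
cv2.imwrite('pics/crop1.png',np.hstack([a,b]))
# grey box outline: top rectangle by height
v,u=np.mgrid[205:285,205:275]
P=np.array([px(c,x,y,z=c['z_map'][y,x]) for y,x in zip(v.ravel(),u.ravel())])
hsv=cv2.cvtColor(c['color'],cv2.COLOR_BGR2HSV)[205:285,205:275].reshape(-1,3)
m=(P[:,2]>.045)&(P[:,2]<.085)&~((hsv[:,1]>120)&(hsv[:,0]>120))
lab=cv2.connectedComponentsWithStats(m.reshape(80,70).astype(np.uint8))
i=1+np.argmax(lab[2][1:,4]); m=(lab[1].ravel()==i)
r=cv2.minAreaRect((P[m][:,:2]*1000).astype(np.float32)); print(r,cv2.boxPoints(r),m.sum(),np.median(P[m][:,2]))
w=m&(P[:,2]>.065); print('cap by depth',P[w].mean(0),w.sum())
for n,(U,V) in dict(knob=(351.5,222),).items(): print(n,px(c,U,V),px(c,U,V,h=.05))
# scope base corners
for U,V in [(298,212),(400,212),(298,147),(401,147)]: print('base',px(c,U,V,h=.066))
print(px(c,396,231),px(c,403,271), tips_ahead)
E
```

```text
((442.3797302246094, 352.601318359375), (150.65953063964844, 101.40628814697266), 11.422442436218262) [[358.50064 387.38184]
 [378.58328 287.984  ]
 [526.2588  317.8208 ]
 [506.17618 417.21863]] 1560 0.05586617378446601
cap by depth [0.43179469 0.33892737 0.07107393] 68
knob [0.50868241 0.00195888 0.04971191] [0.50864639 0.0019751  0.05      ]
base [0.5414504  0.16679546 0.066     ]
base [ 0.53423779 -0.14736386  0.066     ]
base [0.74567495 0.16293077 0.066     ]
base [ 0.73831158 -0.15777325  0.066     ]
[ 0.4767817  -0.1344073   0.05562909] [ 0.35325245 -0.15338163  0.04331042] 0.008
```

View pics/crop1.png

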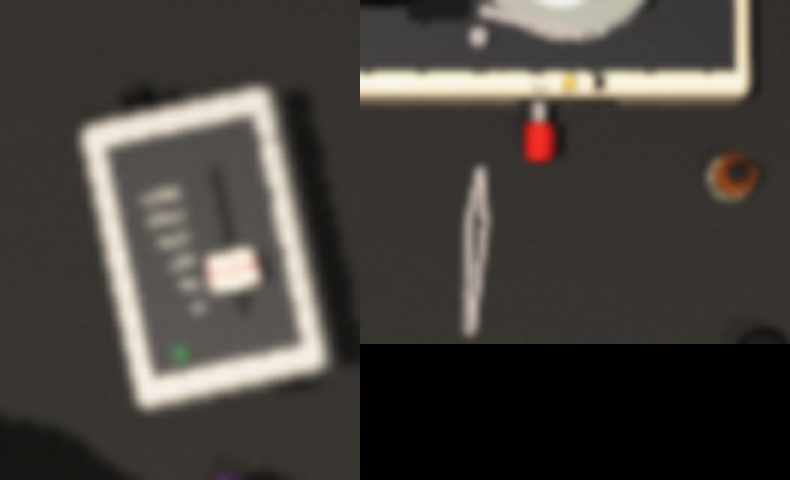

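The crop confirms the grey controller. Its slider cap is at crop (232,270), the slot runs from (245,310) up to (213,165), and the scale labels grow upwards, so brighter is the far end. The red knob sits at crop (539,140), next to the white-dot end, with the yellow and black dots to its right (−y).

The numbers agree with the sizes given:
- **Controller:** 150.7×101.4 mm, yaw 11.4°.
- **Cap:** on controller y≈−12 mm.
- **Knob:** top at 50 mm, 30 mm out from the base side.

Next I'll work out the tool turn.

```bash
python3 - <<'E'
from h import *
from scipy.spatial.transform import Rotation as Ro
s=state();R=Ro.from_rotvec(s['tool_rot']);print(np.round(R.as_matrix(),3))
for yaw in (-1.3,178.7):
    y=np.array([-np.sin(np.radians(yaw)),np.cos(np.radians(yaw)),0]);x=np.array([0,0,-1.])
    T=Ro.from_matrix(np.c_[x,y,np.cross(x,y)]);print(yaw,np.degrees((T*R.inv()).as_rotvec()).round(2))
print(100*(np.array([.508,.055,.150])-s['position']))
E
```

```text
[[-0.001  0.372  0.928]
 [-0.001  0.928 -0.372]
 [-1.    -0.002 -0.   ]]
-1.3 [ 0.09 -0.04 20.52]
178.7 [-5.0000e-02 -1.3000e-01 -1.5948e+02]
[ 26.66874047 -54.79845651  -6.24943841]
```

apply_moves(
  commands=[
    [[255, 2.6, -5.4, 0, 0, 0, 5], [255, 5.2, -10.8, 0, 0, 0, 10], [255, 7.8, -16.2, 0, 0, 0, 15], [255, 10.4, -21.6, 0, 0, 0, 20.5], [255, 13, -27, 0, 0, 0, 20.5]],
  ],
  squeeze=20,
)

```text
time_s: 0.72
position: [0.3718, 0.3316, 0.2132]
tool_rot: [0.017, 1.571, -0.017]
ft_force: [0.6, 0.3, -0.3]
grip_width: 0.505
```

apply_moves(
  commands=[
    [[255, 2.6, -5.4, 0, 0, 0, 0], [255, 5.2, -10.8, 0, 0, 0, 0], [255, 7.8, -16.2, 0, 0, 0, 0], [255, 10.4, -21.6, 0, 0, 0, 0], [255, 13.3, -27.2, -2, 0, 0, 0]],
  ],
)

```text
time_s: 1.35
position: [0.5045, 0.0625, 0.1958]
tool_rot: [0.018, 1.567, -0.018]
ft_force: [0.5, -0.8, 0.9]
grip_width: 0.006
```

```bash
python3 - <<'E'
from h import *
c=grab('wrist'); s=state(); print(s['position'],s['tool_rot'],s['time_s'],s['ft_force'],s['grip_width'])
cv2.imwrite('pics/w1.png',c['color']); print(c['position'],c['rotation'],c['fx'])
E
```

```text
[0.50503579 0.05728196 0.1922676 ] [ 0.01958156  1.57124507 -0.02468106] 1.4 [-0.29016848 -4.20875394 -1.90871385] 0.0004065560064123854
[0.41822374 0.06416913 0.36694003] [-0.23288127 -0.22825613  1.53529359] 345.4585862882198
```

View pics/w1.png

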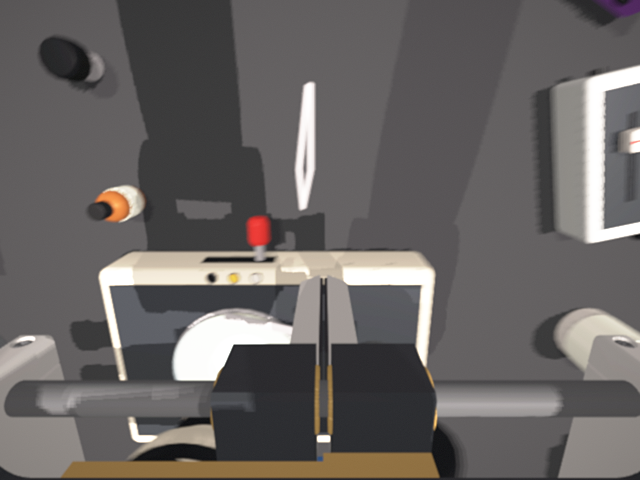

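The wrist view shows the knob at (259,231) beside the white dot at (256,278), with the yellow dot at (233,278) and the black dot at (211,278). The tweezers end at (303,207), 7 mm high, so fingertips at 28 mm will clear them. I'll descend behind the knob.

apply_moves(
  commands=[
    [[255, 0.3, 0, -5, 0, 0, 0], [255, 0.3, 0, -10, 0, 0, 0], [255, 0.3, 0, -14, 0, 0, 0], [255, 0.3, 0, -15.7, 0, 0, 0], [255, 0.3, 0, -15.7, 0, 0, 0]],
  ],
)

```text
time_s: 2.02
position: [0.5054, 0.0647, 0.0369]
tool_rot: [0.018, 1.573, -0.018]
ft_force: [0.1, -1.1, 0.1]
grip_width: 0.006
```

```bash
python3 - <<'E'
from h import *
c=grab('wrist'); s=state(); print(s['position'],s['tool_rot'],s['ft_force'])
hsv=cv2.cvtColor(c['color'],cv2.COLOR_BGR2HSV)
m=((hsv[...,0]<6)|(hsv[...,0]>174))&(hsv[...,1]>180)&(hsv[...,2]>90)
n,l,st,ce=cv2.connectedComponentsWithStats(m.astype(np.uint8))
for i in np.argsort(-st[1:,4])[:3]+1:
    v,u=np.where(l==i); P=np.array([px(c,a,b,z=c['z_map'][b,a]) for a,b in zip(u,v)])
    print(st[i],np.percentile(P,[2,50,98],axis=0).round(4).tolist())
E
```

```text
[0.50658012 0.06456436 0.03829587] [ 0.01792272  1.56988156 -0.01802021] [0.64241201 0.18324712 0.06710654]
[ 185  279   40   56 1842] [[0.4927, -0.0066, 0.0376], [0.5025, 0.0035, 0.0478], [0.5167, 0.0107, 0.0507]]
```

apply_moves(
  commands=[
    [[255, 0, -1.5, 0, 0, 0, 0], [255, -0.05, -3, 0, 0, 0, 0], [255, -0.1, -4, 0, 0, 0, 0], [255, -0.1, -4.5, 0, 0, 0, 0], [255, -0.1, -5, 0, 0, 0, 0]],
  ],
)

```text
time_s: 2.7
position: [0.5053, 0.0143, 0.0379]
tool_rot: [0.018, 1.57, -0.018]
ft_force: [0.6, 1.5, 1.5]
grip_width: 0.006
```

apply_moves(
  commands=[
    [[255, -0.02, -0.5, 0, 0, 0, 0], [255, -0.03, -1, 0, 0, 0, 0], [255, -0.05, -1.5, 0, 0, 0, 0], [255, -0.05, -2, 0, 0, 0, 0], [255, -0.05, -2.4, 0, 0, 0, 0]],
  ],
)

```text
time_s: 3.32
position: [0.5041, -0.0099, 0.0373]
tool_rot: [0.017, 1.572, -0.018]
ft_force: [-0.5, 1.0, 0.1]
grip_width: 0.005
```

apply_moves(
  commands=[
    [[255, 0, -0.2, 0, 0, 0, 0], [255, 0, -0.4, 0, 0, 0, 0], [255, 0, -0.5, 0, 0, 0, 0], [255, 0, -0.5, 0, 0, 0, 0]],
  ],
)

```text
time_s: 3.82
position: [0.5045, -0.0146, 0.0376]
tool_rot: [0.018, 1.571, -0.018]
ft_force: [0.5, 0.6, -0.1]
grip_width: 0.003
```

apply_moves(
  commands=[
    [[255, 0, -0.15, 0, 0, 0, 0], [255, 0, -0.3, 0, 0, 0, 0], [255, 0, -0.4, 0, 0, 0, 0], [255, 0, -0.4, 0, 0, 0, 0]],
  ],
)

```text
time_s: 4.32
position: [0.5044, -0.0185, 0.0375]
tool_rot: [0.018, 1.571, -0.018]
ft_force: [-0.1, 0.4, -0.7]
grip_width: 0.003
```

```bash
python3 - <<'E'
from h import *
c=grab('wrist'); s=state(); print(s['position'],s['tool_rot'],s['ft_force'])
cv2.imwrite('pics/w2.png',c['color'])
hsv=cv2.cvtColor(c['color'],cv2.COLOR_BGR2HSV)
m=((hsv[...,0]<6)|(hsv[...,0]>174))&(hsv[...,1]>180)&(hsv[...,2]>90)
n,l,st,ce=cv2.connectedComponentsWithStats(m.astype(np.uint8))
for i in np.argsort(-st[1:,4])[:2]+1:
    v,u=np.where(l==i); P=np.array([px(c,a,b,z=c['z_map'][b,a]) for a,b in zip(u,v)])
    print(st[i],np.percentile(P,[2,50,98],axis=0).round(4).tolist())
E
```

```text
[ 0.50446873 -0.01848639  0.03756216] [ 0.01807814  1.57073081 -0.01812297] [-6.08703069e-01  4.86328776e-01  9.80870723e-05]
[ 263  277   35   55 1395] [[0.4917, -0.0495, 0.0363], [0.5016, -0.041, 0.0483], [0.5155, -0.0332, 0.0508]]
```

View pics/w2.png

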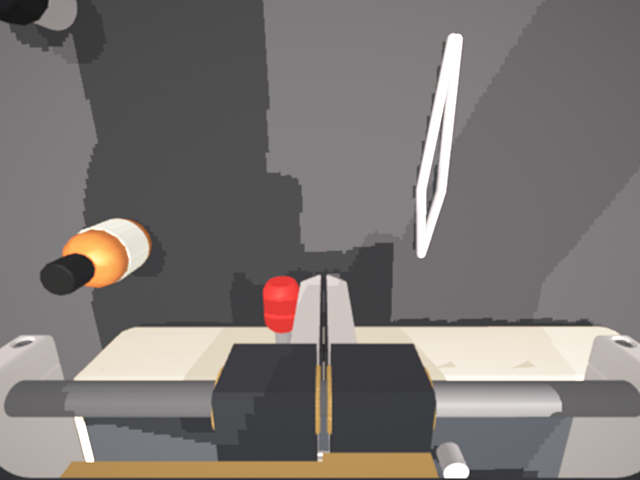

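The picture shows the knob at (281,305), right against the finger's side. Its far edge has moved about 43 mm (y −0.007 → −0.050), so it has snapped home. I'll push a little more to feel the stop.

apply_moves(
  commands=[
    [[255, 0, -0.1, 0, 0, 0, 0], [255, 0, -0.2, 0, 0, 0, 0], [255, 0, -0.3, 0, 0, 0, 0], [255, 0, -0.3, 0, 0, 0, 0]],
  ],
)

```text
time_s: 4.88
position: [0.5044, -0.019, 0.0375]
tool_rot: [0.023, 1.571, -0.015]
ft_force: [1.4, 11.1, 2.6]
grip_width: 0.004
```

The stop is felt: 11 N with no further motion. I'll retreat, rise and go towards the controller.

apply_moves(
  commands=[
    [[255, 0, 1.5, 0, 0, 0, 0], [255, 0, 3, 0, 0, 0, 0], [255, 0, 3, 5, 0, 0, 0], [255, 0, 3, 10, 0, 0, 0], [255, 0, 3, 16, 0, 0, 0]],
  ],
)

```text
time_s: 5.5
position: [0.5035, 0.0092, 0.1983]
tool_rot: [0.017, 1.573, -0.018]
ft_force: [0.7, -0.0, 0.1]
grip_width: 0.005
```

apply_moves(
  commands=[
    [[255, -2, 6, 0, 0, 0, 2.5], [255, -4, 12, 0, 0, 0, 5], [255, -6, 18, 0, 0, 0, 7.5], [255, -8, 24, 0, 0, 0, 10], [255, -10.5, 28, 0, 0, 0, 12.7]],
  ],
)

```text
time_s: 6.12
position: [0.3982, 0.2909, 0.1977]
tool_rot: [-0.159, 1.564, 0.158]
ft_force: [0.1, 0.4, 0.1]
grip_width: 0.004
```

apply_moves(
  commands=[
    [[255, -1, 2, 0, 0, 0, 0], [255, -1, 2, 0, 0, 0, 0], [255, -1, 2, 0, 0, 0, 0]],
  ],
)

```text
time_s: 6.5
position: [0.3896, 0.3082, 0.1975]
tool_rot: [-0.156, 1.565, 0.155]
ft_force: [0.3, -0.3, -0.3]
grip_width: 0.007
```

```bash
python3 - <<'E'
from h import *
c=grab('wrist'); s=state(); print(s['position'],s['tool_rot'],s['ft_force'],s['time_s'])
cv2.imwrite('pics/w3.png',c['color'])
E
```

```text
[0.38982287 0.3079291  0.19750473] [-0.1555963   1.56511929  0.1549127 ] [ 1.30439044 -0.45215054  0.24994953] 6.55
```

View pics/w3.png

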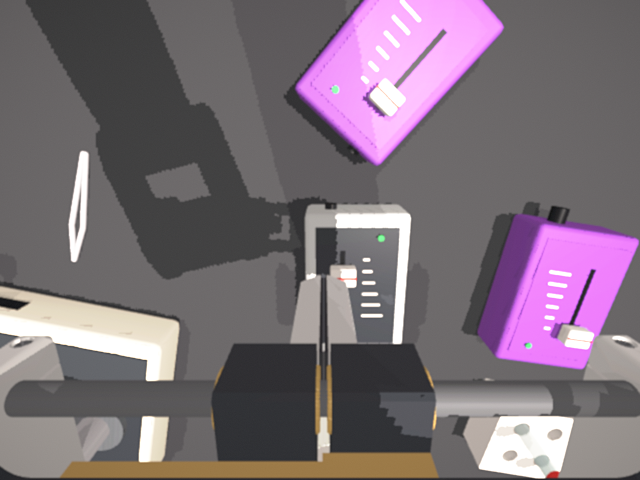

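The wrist view shows the grey controller at (355,275). Its white cap is at about (343,276), partly behind the fingertip, with the LED at the user's end (381,238). I'll measure the cap and the slot ends.

```bash
python3 - <<'E'
from h import *
ex=np.array([.980,.198]);ey=np.array([-.198,.980]);O=np.array([.4424,.3526])
cc=lambda p:(1000*np.array([(p[:2]-O)@ex,(p[:2]-O)@ey])).round(1)
t=dict(np.load('/tmp/top.npz')); w=dict(np.load('/tmp/wrist.npz'))
for n,u,v in [('slot+',240.5,232.5),('slot-',245.8,256.7)]: print(n,cc(px(t,u,v,h=.055)))
print('cap top',cc(px(t,205+232/6,205+270/6,h=.0725)))
for n,u,v,h in [('cap user edge',345,266,.0725),('cap far edge',345,279,.0725),('cap +y edge',356,271,.0725),('box +y user corner',408,213,.055),('box -y user corner',307,213,.055)]: print(n,cc(px(w,u,v,h=h)), px(w,u,v)[2].round(3))
T=lambda x,y:(O+(x*ex+y*ey)/1000)
p=state()['position']; print((100*(T(-44,-13)-p[:2])).round(2), p)
E
```

```text
slot+ [ 38.7 -14.4]
slot- [-38.1 -14.8]
cap top [-18.3 -14.9]
cap user edge [-31.7 -13. ] 0.063
cap far edge [-18.8 -12.8] 0.073
cap +y edge [-26.8  -2.8] 0.071
box +y user corner [-77.4  45.7] 0.001
box -y user corner [-77.5 -48. ] 0.044
[1.2  2.32] [0.38982287 0.3079291  0.19750473]
```

The slot spans x = −38 to +38 mm, so cap travel is ±30 mm and the cap is at about −19. I'll descend at controller x = −50, y = −14.

apply_moves(
  commands=[
    [[255, 0.6, 2.1, -3, 0, 0, 0], [255, 0.6, 2.1, -7, 0, 0, 0], [255, 0.6, 2.1, -10.5, 0, 0, 0], [255, 0.6, 2.1, -12.6, 0, 0, 0], [255, 0.6, 2.1, -12.6, 0, 0, 0]],
  ],
)

```text
time_s: 7.18
position: [0.3948, 0.328, 0.0699]
tool_rot: [-0.156, 1.569, 0.153]
ft_force: [0.2, -0.2, -0.1]
grip_width: 0.004
```

```bash
python3 - <<'E'
from h import *
ex=np.array([.980,.198]);ey=np.array([-.198,.980]);O=np.array([.4424,.3526])
c=grab('wrist'); s=state(); p=s['position'];d=p[:2]-O; print(p,s['ft_force'],d@ex,d@ey)
cv2.imwrite('pics/w4.png',c['color'])
E
```

```text
[0.39577061 0.32874364 0.07137597] [-0.08961616  0.03157177  0.8421976 ] -0.050420359875161094 -0.014146611692146318
```

View pics/w4.png

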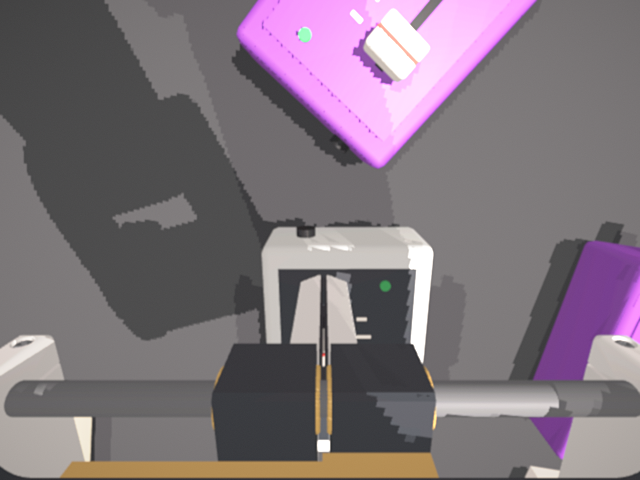

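The fingers stand over the panel on the user's side of the cap, with the tip at (322,278) clear of the frame. I'll push along the controller's +x, (0.98, 0.20).

apply_moves(
  commands=[
    [[255, 0.78, 0.16, 0, 0, 0, 0], [255, 1.57, 0.32, 0, 0, 0, 0], [255, 2.35, 0.47, 0, 0, 0, 0], [255, 3.14, 0.63, 0, 0, 0, 0], [255, 3.92, 0.79, 0, 0, 0, 0]],
  ],
)

```text
time_s: 7.85
position: [0.4352, 0.3376, 0.0716]
tool_rot: [-0.156, 1.565, 0.156]
ft_force: [-1.1, -0.9, 1.3]
grip_width: 0.004
```

apply_moves(
  commands=[
    [[255, 0.34, 0.07, 0, 0, 0, 0], [255, 0.69, 0.14, 0, 0, 0, 0], [255, 1.03, 0.21, 0, 0, 0, 0], [255, 1.37, 0.28, 0, 0, 0, 0], [255, 1.57, 0.32, 0, 0, 0, 0]],
  ],
)

```text
time_s: 8.48
position: [0.4505, 0.3406, 0.0714]
tool_rot: [-0.156, 1.565, 0.156]
ft_force: [-0.5, -0.3, 0.2]
grip_width: 0.005
```

```bash
python3 - <<'E'
from h import *
ex=np.array([.980,.198]);ey=np.array([-.198,.980]);O=np.array([.4424,.3526])
c=grab('side'); s=state(); p=s['position'];d=p[:2]-O; print(p,s['ft_force'],d@ex,d@ey)
cv2.imwrite('pics/s4.png',cv2.resize(c['color'][170:270,230:350],None,fx=6,fy=6,interpolation=cv2.INTER_CUBIC))
E
```

```text
[0.45065161 0.34066963 0.07150232] [-0.19961664 -0.81481815 -0.336877  ] 0.005724368883289099 -0.013325581579321413
```

View pics/s4.png

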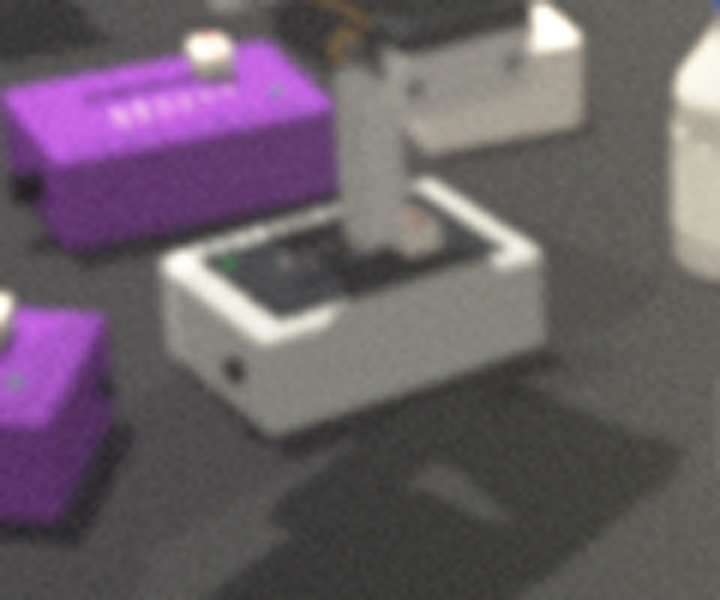

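The side view shows the finger at (370,160) against the cap at (418,228), which is being pushed along with a few mm of slot left. I'll continue in small steps and watch the force.

apply_moves(
  commands=[
    [[255, 0.1, 0.02, 0, 0, 0, 0], [255, 0.2, 0.04, 0, 0, 0, 0], [255, 0.3, 0.06, 0, 0, 0, 0], [255, 0.39, 0.08, 0, 0, 0, 0], [255, 0.39, 0.08, 0, 0, 0, 0]],
  ],
)

```text
time_s: 9.15
position: [0.4544, 0.3414, 0.0715]
tool_rot: [-0.156, 1.565, 0.156]
ft_force: [-0.5, 0.0, -0.3]
grip_width: 0.006
```

apply_moves(
  commands=[
    [[255, 0.1, 0.02, 0, 0, 0, 0], [255, 0.1, 0.02, 0, 0, 0, 0]],
  ],
)

```text
time_s: 9.4
position: [0.4553, 0.3416, 0.0715]
tool_rot: [-0.156, 1.565, 0.156]
ft_force: [-0.3, -0.7, -0.3]
grip_width: 0.004
```

apply_moves(
  commands=[
    [[255, 0.1, 0.02, 0, 0, 0, 0], [255, 0.1, 0.02, 0, 0, 0, 0]],
  ],
)

```text
time_s: 9.65
position: [0.456, 0.3418, 0.0715]
tool_rot: [-0.156, 1.566, 0.156]
ft_force: [-3.0, -1.0, 1.5]
grip_width: 0.004
```

apply_moves(
  commands=[
    [[255, 0.05, 0.01, 0, 0, 0, 0], [255, 0.05, 0.01, 0, 0, 0, 0]],
  ],
)

```text
time_s: 9.9
position: [0.456, 0.3418, 0.0715]
tool_rot: [-0.156, 1.567, 0.156]
ft_force: [-5.0, -2.0, 3.0]
grip_width: 0.006
```

```bash
python3 - <<'E'
from h import *
import time
F=[]
for k in range(4):
    c=grab('side'); s=state(); F.append(s['ft_force']); print(s['position'].round(4),F[-1].round(2))
print(np.mean(F,0))
E
```

```text
[0.456  0.3418 0.0715] [-4.82 -1.04  3.03]
[0.456  0.3418 0.0715] [-4.81 -2.32  3.24]
[0.456  0.3418 0.0715] [-6.27 -2.    2.46]
[0.456  0.3418 0.0715] [-4.87 -2.47  3.43]
[-5.19425946 -1.95613328  3.03731945]
```

The stop is reached: force rose to 5.5 N and the position stayed at 0.4560. I'll back off, lift clear and look.

apply_moves(
  commands=[
    [[255, -0.5, -0.1, 0, 0, 0, 0], [255, -1.5, -0.3, 0, 0, 0, 0], [255, -1.5, -0.3, 5, 0, 0, 0], [255, -1.5, -0.3, 10, 0, 0, 0], [255, -4, 3, 15, 0, 0, 0]],
  ],
)

```text
time_s: 10.72
position: [0.4183, 0.3701, 0.2216]
tool_rot: [-0.153, 1.563, 0.154]
ft_force: [0.8, 0.3, 0.0]
grip_width: 0.004
```

apply_moves(
  commands=[
    [[255, -3, 5.4, 0, 0, 0, 0], [255, -6, 10.8, 0, 0, 0, 0], [255, -9, 16.2, 0, 0, 0, 0], [255, -12, 21.6, 0, 0, 0, 0], [255, -14, 26, 0, 0, 0, 0]],
  ],
)

```text
time_s: 11.35
position: [0.2758, 0.6326, 0.2198]
tool_rot: [-0.156, 1.564, 0.158]
ft_force: [0.7, 0.2, -0.5]
grip_width: 0.005
```

apply_moves(
  commands=[
    [[255, 0, 0, 0, 0, 0, 0], [255, 0, 0, 0, 0, 0, 0], [255, 0, 0, 0, 0, 0, 0]],
  ],
)

```text
time_s: 11.72
position: [0.2785, 0.6297, 0.2199]
tool_rot: [-0.155, 1.565, 0.155]
ft_force: [0.1, -0.8, -0.1]
grip_width: 0.007
```

```bash
python3 - <<'E'
from h import *
o=dict(np.load('/tmp/top.npz'))
c=grab('top')
a=cv2.resize(c['color'][205:285,205:265],None,fx=6,fy=6,interpolation=cv2.INTER_CUBIC); b=cv2.resize(c['color'][190:270,310:410],None,fx=4.3,fy=4.3,interpolation=cv2.INTER_CUBIC)
b=cv2.copyMakeBorder(b,0,480-b.shape[0],0,0,cv2.BORDER_CONSTANT)
cv2.imwrite('pics/end.png',np.hstack([a,b]))
v,u=np.mgrid[205:285,205:275]
P=np.array([px(c,x,y,z=c['z_map'][y,x]) for y,x in zip(v.ravel(),u.ravel())])
hsv=cv2.cvtColor(c['color'],cv2.COLOR_BGR2HSV)[205:285,205:275].reshape(-1,3)
m=(P[:,2]>.045)&(P[:,2]<.085)&~((hsv[:,1]>120)&(hsv[:,0]>120))
lab=cv2.connectedComponentsWithStats(m.reshape(80,70).astype(np.uint8))
i=1+np.argmax(lab[2][1:,4]); m=(lab[1].ravel()==i)
print(cv2.minAreaRect((P[m][:,:2]*1000).astype(np.float32)))
w=m&(P[:,2]>.066); q=P[w].mean(0)[:2]-[.4424,.3526]; print('cap',P[w].mean(0),q@[.98,.198],q@[-.198,.98])
d=np.abs(c['color'].astype(int)-o['color']).sum(2)>120
n,l,st,ce=cv2.connectedComponentsWithStats(d.astype(np.uint8)); print([ (s[:5].tolist()) for s in st[1:] if s[4]>6])
s=state();print(s['position'],s['ft_force'],s['time_s'])
E
```

```text
((442.4810485839844, 352.73114013671875), (150.51577758789062, 101.33306884765625), 11.586133003234863)
cap [0.46831992 0.34645791 0.07239705] 0.024185384841723452 -0.011151387505345228
[[340, 176, 7, 7, 41], [348, 213, 7, 14, 64], [362, 213, 6, 14, 68], [236, 231, 9, 8, 65], [239, 246, 10, 8, 66], [175, 265, 13, 15, 102], [59, 276, 80, 80, 1494], [240, 299, 24, 14, 150], [77, 301, 39, 39, 630], [121, 314, 28, 16, 153], [101, 318, 27, 31, 364], [218, 323, 29, 19, 164], [69, 334, 54, 37, 354], [350, 347, 15, 7, 62], [112, 353, 7, 6, 22], [322, 371, 10, 8, 19], [321, 382, 13, 29, 232], [327, 396, 46, 74, 1086], [278, 424, 40, 43, 539], [295, 452, 30, 28, 569], [252, 477, 7, 3, 15], [326, 477, 6, 3, 10], [272, 478, 7, 2, 10]]
[0.27855918 0.62976639 0.21996346] [ 0.59039012 -0.57567482 -0.3217261 ] 11.775
```

View pics/end.png

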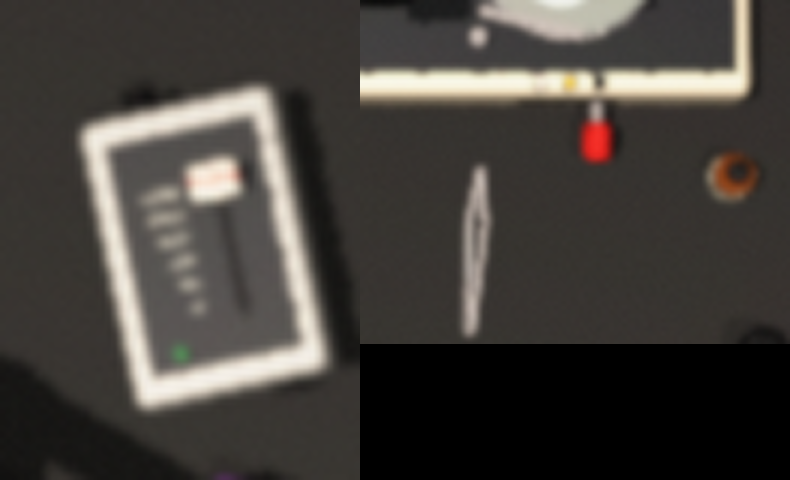

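The end crop shows the red knob at (597,140), level with the black dot at (600,82). The cap is at (214,180), at the upper end of the slot, and the controller is unmoved. I'll check the cap position precisely and the small change at (343,179) on the scope.

```bash
python3 - <<'E'
from h import *
o=dict(np.load('/tmp/top.npz'));
ex=np.array([.980,.198]);ey=np.array([-.198,.980]);O=np.array([.4424,.3526])
c=grab('top')
for n,u,v in [('cap',214,180),('cap0',232,270),('far edge',211,158),('user edge',217,203)]:
    p=px(c,205+(u+.5)/6-.5,205+(v+.5)/6-.5,h=.0725)[:2]-O; print(n,(p@ex*1000).round(1),(p@ey*1000).round(1))
print('knob',px(c,310+597/4.3,190+140/4.3,h=.05),px(c,310+539/4.3,190+140/4.3,h=.05))
# view scope in side now
s=grab('side'); x=cv2.resize(s['color'][200:320,340:500],None,fx=5,fy=5,interpolation=cv2.INTER_CUBIC)
cv2.imwrite('pics/sideend.png',x)
s0=cv2.imread('pics/side0.png'); d=np.abs(s['color'].astype(int)-s0).sum(2)>120
n,l,st,ce=cv2.connectedComponentsWithStats(d.astype(np.uint8)); print([q[:5].tolist() for q in st[1:] if q[4]>6 and q[1]>170])
E
```

```text
cap 30.2 -14.5
cap0 -16.8 -13.9
far edge 41.6 -15.4
user edge 18.4 -13.6
knob [ 0.49996486 -0.300115    0.05      ] [ 0.50092608 -0.25824664  0.05      ]
[[71, 179, 55, 10, 333], [0, 189, 10, 8, 34], [1, 190, 57, 13, 543], [237, 192, 8, 5, 26], [295, 203, 10, 9, 68], [280, 207, 11, 9, 66], [222, 219, 8, 5, 34], [184, 220, 15, 18, 87], [221, 229, 8, 11, 57], [363, 271, 12, 8, 77], [376, 271, 5, 4, 16], [177, 276, 5, 6, 11], [371, 280, 20, 9, 102], [189, 333, 11, 15, 86], [90, 393, 4, 3, 11], [119, 397, 4, 2, 7]]
```

View pics/sideend.png

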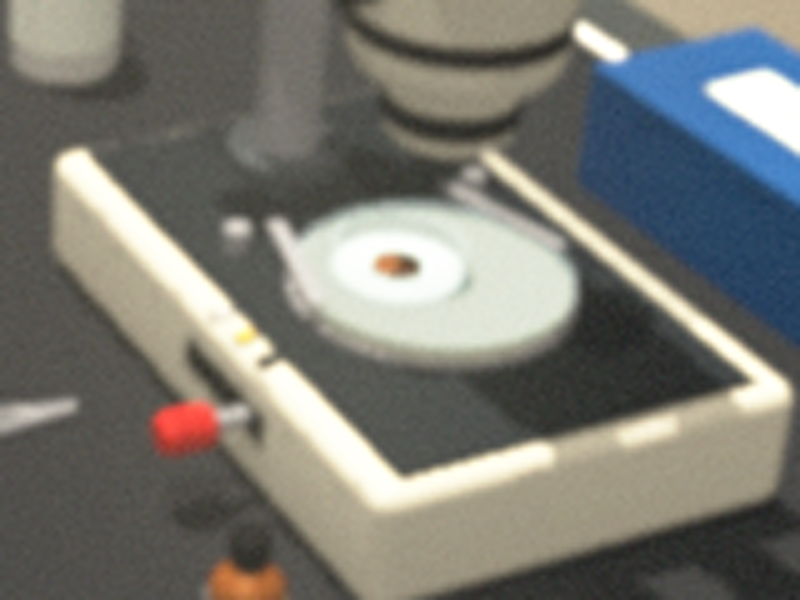

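The side view shows the knob at (185,428) at the dark-field end of its slot and the dish undisturbed on the stage. Knob displacement is 41.9 mm and the cap is at +30.2 mm, which is full. Handing in.

```bash
python3 -c "
from workcell import *
print(close_job(), state()['time_s'])"
```

```text
the job is handed in; nothing more can be done
the job is handed in; nothing more can be done
```

The microscope is set to dark-field and the brightness slider is at full. I did both by pushing with closed fingertips, selector first, and handed the job in after about 12 s.

- **Selector:** I pushed the red knob past the middle click to the dark-field stop, where I felt 11 N with no further motion. The last top view shows it moved 41.9 mm and sits level with the black dot.
- **Slider:** I pushed the white cap until the force rose to about 5.5 N and it stopped moving. By its pixel position the cap is at +30.2 mm along the controller, the full end of its ±30 mm travel.
- **Controller:** it moved less than 0.2 mm.
- **Everything else:** the dish, tweezers and dropper look unchanged in the last views, and the robot was clear of everything at hand-in.

Two checks were less clean:
- **Depth reading of the cap:** this gave +24 mm instead of +30 mm. It used few, noisy points and missed at the start too, so I trusted the pixel position and the felt stop.
- **Picture comparison:** it also flagged small changes on the purple boxes and one spot on the scope. I took these to be the arm's shadow and reflections, because nothing there was touched.

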